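# Unload the wire bobbin stand and lock its keeper collar

### The arm

A 6-joint arm with a two-finger parallel gripper is mounted at the origin on the work surface. World frame = base frame: x ahead of the robot, y to its left, z up, the work surface at z = 0. Lengths are in m, angles in rad, forces in N, time in s.
With the tool pointing down it reaches from about 0.275 to 0.75 m from the base axis. Payload 10.2 kg.
Tool frame: the origin (TCP) lies midway between the tips of the shut fingers; the grasp point (between the pads) lies 19 mm behind it (env.hold_point_z is the distance from the TCP to the grasp point, in m); z points along the fingers, y is the line along which they close (so a half turn about z gives the same grasp; the last joint's range is limited). The gripper opens to 85 mm and grips with 20 to 120 N. Pads are 22 mm wide; open, the fingers measure 114 mm over their backs; the gripper's body (76 mm by 85 mm) begins 54 mm behind the grasp point. The pads swing forward as they close: fully open they stand 13 mm farther back than shut.
Start: joints at [-1.562, 0.313, 1.498, -0, 1.331, -0.223], TCP at [0.121, -0.511, 0.209] pointing down, gripper open.
Joint ranges: [-2.94, 2.94], [-0.97, 2.17], [0.19, 2.56], [-1.23, 4.37], [0.02, 3.11], [-2.88, 2.88]. Speed limits (rad/s): [2.39, 2.39, 3.01, 3.14, 3.14, 3.14].

### API

Orientations are given as a unit quaternion [x, y, z, w].
In Python, from bench import env, kinematics, monitor, eyes, job gives the robot as it stands. The module is installed in compiled form; this text tells all that it offers. Calls block until the motion is done:
- env.reach(position, orientation): joint-space move of the TCP to a pose.
- env.movel(position, velocity=0.15, frame=None, guard=None): straight line of the TCP; frame=None keeps the orientation; velocity is the mean speed in m/s. With guard (N) it stops when the force on the tool has changed by that much, and returns True; else False.
- env.set_joints(angles): joint-space move.
- env.release() and env.close_gripper(effort=None): open the fingers fully, or close them until they stop; effort is the grip in N (None keeps the last).
- env.hold(seconds).
- kinematics.ik(position, orientation): joint angles nearest the present ones, or None.
- monitor.sense(): the state.
- eyes.grab_frame(name): name is "side" or "top"; returns a dict with "frame" (400x640x3 uint8, red, green, blue), "mtx" (3x3 intrinsics, pixels), "view" (4x4, takes a point from world to camera coordinates). Camera axes: x right, y down, z forward; pixel columns grow to the right and rows downward; lengths in m; the calibration is good to about 2 mm. A picture is of the moment at which its call begins. There is no depth.
A pose or a line that the arm cannot do raises env.MotionError and nothing moves.
- job.hand_in(): hands the job in; it is judged then, once.
The state is a dict: "clock": time; "joints": joint angles; "qvel": joint speeds; "joint_efforts": joint torques, N m; "position": TCP position; "ee_rot": TCP orientation; "contact_force": force on the tool from outside, world axes, zero at the start; "ft_torque": the same for the moment, N m; "finger_gap": opening from 0.0 (shut) to 1.0 (fully open); "gripper_force": force on a finger pad.
Only numpy, scipy, OpenCV 4.12 (cv2) and the standard library are available. Lean on these libraries where they do the work, as an engineer would, in place of code of your own. Each camera call takes 0.05 s, during which the arm holds its last target. There are 200 camera calls.

### The job

Turn the bobbin stand's brass lock collar to its green open mark, then slide every gold bobbin (yellow flanges) and silver bobbin (white flanges) up off its spindle and put it down in the tray of its colour, gold in the yellow tray, silver in the white, with the silver bobbin standing on the bench as well. Leave the copper bobbin (black flanges) on its spindle and the black-lidded jar where it is. Only when all the gold and silver is in the trays, turn the collar fully back to its red locked mark.

Things in the scene. Friction and masses are not known exactly. Their poses are not given: they have to be found in the camera images.
- stand: Fixed round wooden stand; origin on its axis at the bench, z up. Deck 236 mm across, top 30 mm above the bench. Four upright steel spindles, 14 mm thick, 85 mm from the axis along its +x, +y, -x, -y, tips at 104 mm; seated bobbins' tops at 94 mm. Which bobbin is on which spindle varies. In the middle a black dial (84 mm across, top at 93 mm) bears the red locked and green open marks.
- collar (a joint): Angle of the brass lock collar about the stand's axis: 0 = fully locked (white pointer at the red mark, end stop), 0.785 = open (pointer at the green mark; end stop at 0.80), growing anticlockwise from above. Stays where left (friction 0.06 N m). Starts within 0.2 of locked.
- collar_grip (a point): On the collar's axis, 133 mm above the bench, in the upright brass wing that turns it: 60 mm long (point x), 20 mm thick (point y), 108 to 142 mm above the bench. Turns with the collar; at 0 parallel to the stand's axes.
- keeper_tip (a point): Tip of one of the collar's four steel keeper arms (along collar_grip's +x, +y, -x, -y; 14 mm wide, 6 mm thick, reaching 67 mm from the axis, 100 to 106 mm above the bench; this one along +x). Locked, each lies over a bobbin's inner rim and holds it down; open, they stand midway between spindles.
- tray_gold: Fixed yellow open tray, 168 (x) by 98 (y) by 22 mm, walls and floor 4 mm; origin under its centre at the bench. Room for two bobbins side by side along x.
- tray_silver: Fixed white open tray, same size and origin as the yellow one.
- gold1_center (a point): An octagonal-flanged wire bobbin, 64 mm tall, 56 mm across flats (61 mm over corners), with a 22 mm bore right through, about 0.25 kg. Brass-gold wire, yellow flanges. The point is its middle (on the axis, 32 mm from either end); z is its axis, x the normal of one flat. It is seated on a spindle of the stand at the start, or absent (None).
- gold2_center (a point): An octagonal-flanged wire bobbin, 64 mm tall, 56 mm across flats (61 mm over corners), with a 22 mm bore right through, about 0.25 kg. Brass-gold wire, yellow flanges. The point is its middle (on the axis, 32 mm from either end); z is its axis, x the normal of one flat. It is seated on a spindle of the stand at the start, or absent (None).
- silver1_center (a point): An octagonal-flanged wire bobbin, 64 mm tall, 56 mm across flats (61 mm over corners), with a 22 mm bore right through, about 0.25 kg. Silver wire, white flanges. The point is its middle (on the axis, 32 mm from either end); z is its axis, x the normal of one flat. It is seated on a spindle of the stand at the start, or absent (None).
- silver2_center (a point): An octagonal-flanged wire bobbin, 64 mm tall, 56 mm across flats (61 mm over corners), with a 22 mm bore right through, about 0.25 kg. Silver wire, white flanges. The point is its middle (on the axis, 32 mm from either end); z is its axis, x the normal of one flat. It stands on the bench at the start; always there.
- copper_center (a point): An octagonal-flanged wire bobbin, 64 mm tall, 56 mm across flats (61 mm over corners), with a 22 mm bore right through, about 0.25 kg. Copper wire, black flanges. The point is its middle (on the axis, 32 mm from either end); z is its axis, x the normal of one flat. It is on a spindle and stays there.
- gold1: The same gold bobbin as gold1_center; origin at the centre of its underside.
- gold2: The same gold bobbin as gold2_center; origin at the centre of its underside.
- silver1: The same silver bobbin as silver1_center; origin at the centre of its underside.
- silver2: The same silver bobbin as silver2_center; origin at the centre of its underside.
- jar: Bystander: pale jar with a black lid, 64 mm across, 75 mm tall, on the bench; origin at the centre of its underside. Not to be moved.

How it is judged:
By the outcome, as a careful person would: the job done as asked, in the order asked, and still so for the second after the job is handed in, with the robot touching nothing.
Of gold1, gold2, silver1 only 2 to 3 are there at a start; the rules pass over those that are not, and their reading is None.
At some moment in a run one of silver2 may be knocked a few centimetres aside while the robot is not near it.
Once in a run the grip may slacken for a moment while it holds something.
It also fails if it takes over 210 s, if anything falls off the work surface, if the arm or the gripper's body presses on something with over 40 N, if the wrist force passes 120 N, or if a joint passes its speed limit or range.

## Working session

There is one attempt and no reset: what is moved stays moved. The work goes in short steps, each a Python script; the robot and the scene stay as the last script left them, time stands still between calls to the robot, and variables do not carry over. Pictures are saved under pics/ and viewed, at most 14 in all, crops included, and the job is handed in when it is done.

```bash
mkdir -p pics; python3 - <<'E'
from bench import env, kinematics, monitor, eyes, job
import cv2, numpy as np
np.set_printoptions(precision=4,suppress=True)
for n in ("top","side"):
    f=eyes.grab_frame(n); cv2.imwrite(f"pics/{n}0.png",f["frame"][:,:,::-1])
    print(n,f["mtx"].tolist()); print(f["view"])
s=monitor.sense(); print(s["ee_rot"],s["finger_gap"],s["clock"],env.hold_point_z)
E
```

```text
top [[401.89327475652897, 0.0, 318.3090520502576], [0.0, 401.89327475652897, 207.2901468957858], [0.0, 0.0, 1.0]]
[[ 0.0122 -0.9997  0.0207 -0.0155]
 [-0.9843 -0.0157 -0.1756  0.5361]
 [ 0.1759 -0.0183 -0.9842  0.9937]
 [ 0.      0.      0.      1.    ]]
side [[410.9308622232401, 0.0, 318.61276300330525], [0.0, 410.9308622232401, 204.66101487093098], [0.0, 0.0, 1.0]]
[[-0.7314 -0.6819 -0.0097  0.3935]
 [-0.4945  0.5402 -0.6809  0.3235]
 [ 0.4695 -0.4932 -0.7323  0.6929]
 [ 0.      0.      0.      1.    ]]
[ 0.9933  0.1156  0.0001 -0.0006] 0.998629191439709 0.1 0.0187
```

View pics/top0.png

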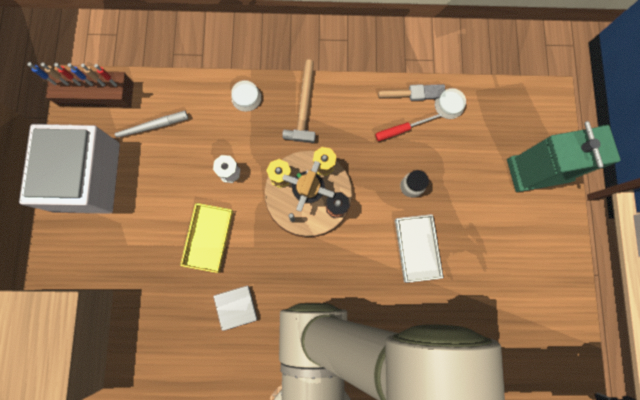

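View pics/side0.png

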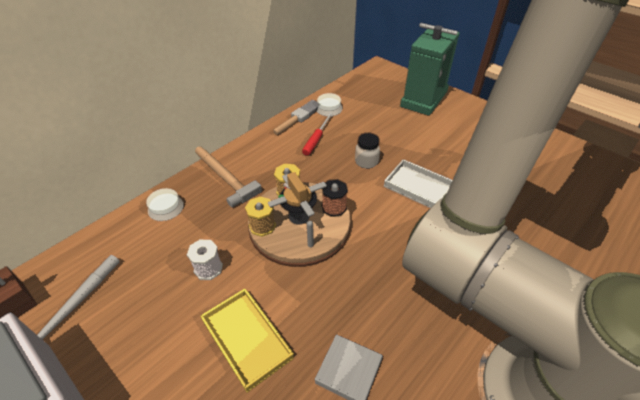

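Top view: stand about (309,193), golds about (279,170) and (324,158), copper (339,204), empty spindle (292,217). Silver bobbin (227,167), yellow tray (207,238), white tray (420,248), jar (415,183). There's no silver1. I'll enlarge both views.

```bash
python3 - <<'E'
import cv2
t=cv2.imread("pics/top0.png"); s=cv2.imread("pics/side0.png")
cv2.imwrite("pics/c1.png",cv2.resize(t[140:250,250:370],None,fx=5,fy=5,interpolation=cv2.INTER_CUBIC))
cv2.imwrite("pics/c2.png",cv2.resize(s[150:280,180:360],None,fx=4.4,fy=4.4,interpolation=cv2.INTER_CUBIC))
cv2.imwrite("pics/c3.png",cv2.resize(t[145:290,175:450],None,fx=2.9,fy=2.9,interpolation=cv2.INTER_CUBIC))
E
```

```text
(no output)
```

View pics/c1.png

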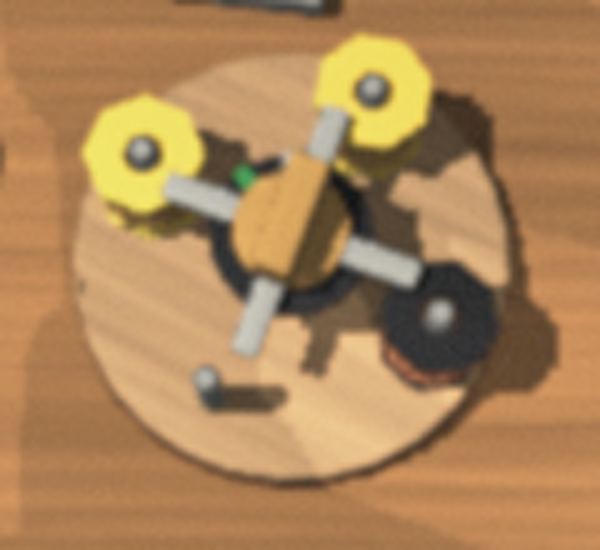

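View pics/c2.png

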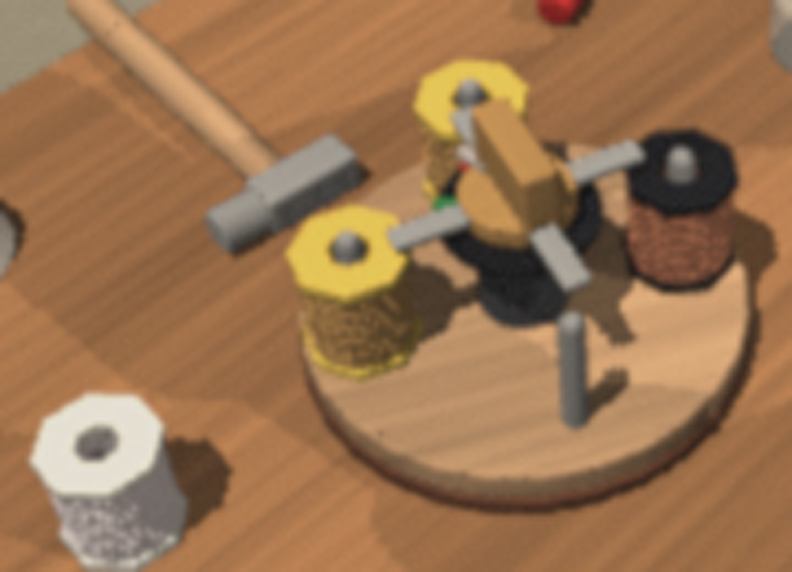

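View pics/c3.png

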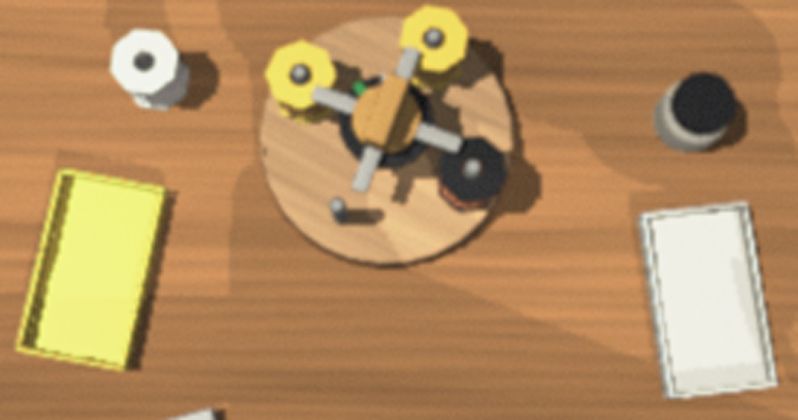

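Enlarged crops:
- **c1 (top), spindle tips:** A (143,152), B (373,89), C copper (439,314), D empty (206,378).
- **c1 (top), arms and mark:** arm ends (340,115), (420,270), (245,350), (168,188); green mark (245,178).
- **c2 (side), spindle tips and bore:** A (348,243), B (470,93), C (682,160), D (571,320); silver bore (97,443).
- **c3 (top):** silver bore (144,61); yellow rim corners (62,170), (167,188), (128,370), (17,350); white rim corners (640,213), (749,203), (777,384), (668,397).

```bash
cat > h.py <<'E'
from bench import env, kinematics, monitor, eyes, job
import cv2, numpy as np
np.set_printoptions(precision=4,suppress=True)
def uncrop(p,o,f): return (np.array(p,float)+.5)/f-.5+np.array(o)
def tri(cams,pts):   # least-squares point from pixels in two views
    P=[np.array(c["mtx"])@np.array(c["view"])[:3] for c in cams]
    X=cv2.triangulatePoints(P[0],P[1],np.array(pts[0],float).reshape(2,1),np.array(pts[1],float).reshape(2,1)).ravel()
    return X[:3]/X[3]
def onz(c,p,z):      # pixel ray meets plane z
    V=np.array(c["view"]); d=V[:3,:3].T@np.linalg.solve(c["mtx"],[p[0],p[1],1]); o=-V[:3,:3].T@V[:3,3]
    return o+d*(z-o[2])/d[2]
E
python3 - <<'E'
from h import *
T=eyes.grab_frame("top"); S=eyes.grab_frame("side")
c1=lambda *p:uncrop(p,(250,140),5); c2=lambda *p:uncrop(p,(180,150),4.4); c3=lambda *p:uncrop(p,(175,145),2.9)
sp={}
for n,a,b in [("A",c1(143,152),c2(348,243)),("B",c1(373,89),c2(470,93)),("C",c1(439,314),c2(682,160)),("D",c1(206,378),c2(571,320)),("silv",c3(144,61),c2(97,443)),("armA",c1(168,188),c2(393,240)),("armD",c1(245,350),c2(574,283)),("armC",c1(420,270),c2(642,153))]:
    sp[n]=tri((T,S),(a,b)); print(n,sp[n], onz(T,a,.104 if n!="silv" else .064), onz(S,b,.104 if n!="silv" else .064))
for nm in("tri",):
    c=np.mean([sp[k] for k in "ABCD"],0); print("centre",c)
    for k in "ABCD": d=sp[k]-c; print(k,np.hypot(*d[:2]),np.degrees(np.arctan2(d[1],d[0])))
    for k in ("armA","armC","armD"): d=sp[k]-c; print(k,np.hypot(*d[:2]),np.degrees(np.arctan2(d[1],d[0])))
for n,q in [("armB",(340,115)),("armC",(420,270)),("armD",(245,350)),("armA",(168,188))]:
    d=onz(T,c1(*q),.106)-c; print(n,np.hypot(*d[:2]),np.degrees(np.arctan2(d[1],d[0])))
for n,q in [("yel",[(62,170),(167,188),(128,370),(17,350)]),("whi",[(640,213),(749,203),(777,384),(668,397)])]:
    w=np.array([onz(T,c3(*p),.022) for p in q]); print(n,w.mean(0),"long dir",np.degrees(np.arctan2(*(w[1]+w[0]-w[2]-w[3])[1::-1])),np.linalg.norm(w-np.roll(w,1,0),axis=1))
w=[tri((T,S),(c3(*p),r)) for p,r in zip([(62,170),(167,188),(128,370),(17,350)],[(241,291),(293,352),(248,386),(202,322)])]
print(np.array(w))
print(tri((T,S),(c3(640,213),(405,162))),tri((T,S),(c3(749,203),(386,182))) )
E
```

```text
A [0.6205 0.0946 0.0988] [0.6187 0.0939 0.104 ] [0.6168 0.0976 0.104 ]
B [ 0.6559 -0.0202  0.0965] [ 0.6533 -0.0202  0.104 ] [ 0.6499 -0.0147  0.104 ]
C [ 0.5396 -0.0541  0.1004] [ 0.5391 -0.0537  0.104 ] [ 0.537  -0.0514  0.104 ]
D [0.5058 0.06   0.1031] [0.5055 0.0598 0.104 ] [0.5055 0.0606 0.104 ]
silv [0.6389 0.2368 0.0635] [0.6386 0.2366 0.064 ] [0.6388 0.2371 0.064 ]
armA [0.6012 0.0816 0.1043] [0.6005 0.0809 0.104 ] [0.6024 0.0818 0.104 ]
armD [0.5207 0.0417 0.1018] [0.5197 0.0411 0.104 ] [0.5201 0.0434 0.104 ]
armC [ 0.5608 -0.0456  0.0979] [ 0.561  -0.0442  0.104 ] [ 0.5549 -0.0417  0.104 ]
centre [0.5805 0.0201 0.0997]
A 0.08457671932695407 61.75582092292965
B 0.0855315032367935 -28.100523995185505
C 0.0846604523063654 -118.85931850206377
D 0.08462242824209526 151.84762916731415
armA 0.06490736700106636 71.31645815601584
armC 0.0685464645479318 -106.6652565212762
armD 0.06350149568784237 160.10434426162766
armB 0.06315017260290522 -22.17787966171737
armC 0.06718752926931819 -107.16974421754567
armD 0.06463680396442414 161.03763983415132
armA 0.06378620075963674 72.17946944232791
yel [0.4571 0.2806 0.022 ] long dir -9.602695926239948 [0.1654 0.0973 0.1661 0.1002]
whi [ 0.4381 -0.2738  0.022 ] long dir 7.000735675501506 [0.1667 0.1013 0.1646 0.099 ]
[[ 0.5046  0.2707  0.1166]
 [ 0.4987  0.2256 -0.1642]
 [ 0.3982  0.3012 -0.1043]
 [ 0.4075  0.3252  0.1859]]
[ 0.4822 -0.2022  0.1142] [ 0.5657 -0.3476 -0.1168]
```

Stand centre ≈ (0.580, 0.020), axis at −28.3°, collar ≈ 0.17 rad. The triangulated heights agree with the text. Now opening the collar.

```bash
cat >> h.py <<'E'
C=np.array([.580,.0201]); PSI=np.radians(-28.3)
def q(t): return [np.cos(t/2),np.sin(t/2),0,0]     # tool down, tool x at yaw t
def fix(t):   # half-turn-equivalent yaw in (-90,90]
    return (t+np.pi/2)%np.pi-np.pi/2
def st(tag=""):
    s=monitor.sense(); print(tag,"t%.1f"%s["clock"],"pos",np.array(s["position"]),"gap %.3f"%s["finger_gap"],"gf",s["gripper_force"],"F",np.array(s["contact_force"]),"j6 %.2f"%s["joints"][5]); return s
def turn(d,n=1):  # spin the last joint so yaw grows by d
    j0=np.array(monitor.sense()["joints"])
    for k in range(n):
        j=j0.copy(); j[5]-=d*(k+1)/n; env.set_joints(j.tolist())
def snap(name,pic,box=None,f=1):
    c=eyes.grab_frame(name); im=c["frame"][:,:,::-1]
    if box: im=im[box[1]:box[3],box[0]:box[2]]
    cv2.imwrite(f"pics/{pic}.png",cv2.resize(im,None,fx=f,fy=f,interpolation=cv2.INTER_CUBIC)); return c
E
python3 - <<'E'
from h import *
t=PSI+.17
env.reach([*C,.25],q(t)); st()
env.movel([*C,.116],velocity=.12,guard=12); st()
env.close_gripper(40); s=st("closed")
j=np.array(s["joints"]); j2=j.copy(); j2[5]-=.05
a=kinematics.ik(s["position"],q(t+.05)); print("dj6 for +.05:",np.array(a)-j)
E
```

```text
t2.7 pos [0.58   0.0194 0.2499] gap 0.998 gf 0.0 F [ 0.5765 -0.0121 -0.2039] j6 1.73
 t4.0 pos [0.5804 0.02   0.1167] gap 1.002 gf 0.0 F [ 0.2952 -0.4573 -0.2838] j6 1.73
closed t4.6 pos [0.5799 0.0198 0.1163] gap 0.210 gf 39.19055700302124 F [-2.2498 -2.1709  3.2114] j6 1.73
dj6 for +.05: [-0.0003 -0.      0.      0.0006  0.0001 -0.0506]
```

```bash
python3 - <<'E'
from h import *
turn(.79-.17,3); s=st("turned"); print(s["ft_torque"])
env.release(); env.movel([*C,.24],velocity=.2); 
env.reach([.45,.15,.28],q(fix(PSI))); st()
snap("top","o1",(180,130,380,280),4)
E
```

```text
turned t5.5 pos [0.5799 0.0187 0.1163] gap 0.211 gf 39.15087103843689 F [-1.8567 -7.2957  1.0976] j6 1.11
[-1.3099  0.4493  0.0096]
 t7.9 pos [0.4502 0.1497 0.2793] gap 0.998 gf 0.0 F [-0.0969 -0.6941  0.4353] j6 2.14
```

View pics/o1.png

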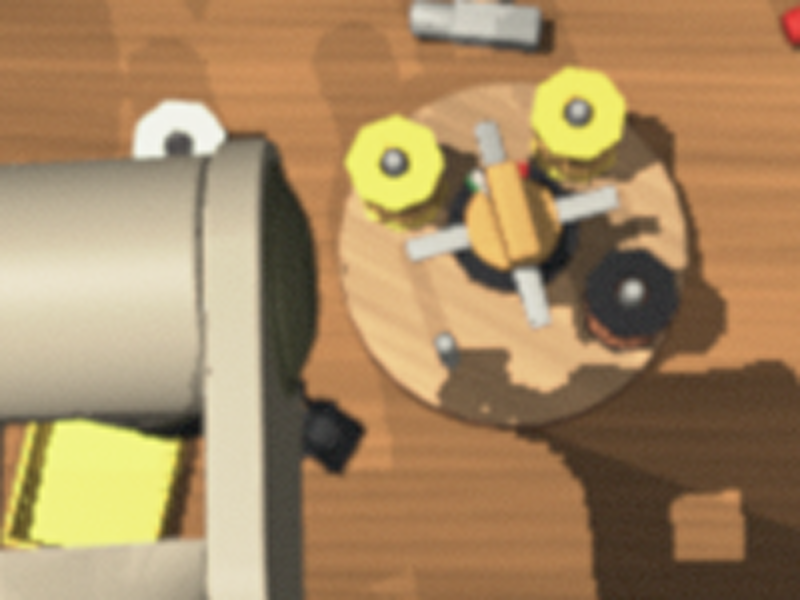

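The collar is open: arms midway between spindles, pointer at the green mark near (475,180). Next, gold A to the yellow tray.

```bash
cat >> h.py <<'E'
GH=.010                      # grasp point above bobbin middle
OFF=.032+GH-env.hold_point_z # TCP height above bobbin underside
def spindle(k): a=PSI+k*np.pi/2; return C+.085*np.array([np.cos(a),np.sin(a)])
def pick(xy,bottom,t,lift):
    env.reach([*xy,max(bottom+OFF+.1,.16)],q(t))
    hit=env.movel([*xy,bottom+OFF],velocity=.12,guard=12); st("down hit=%s"%hit)
    env.close_gripper(70); st("closed")
    hit=env.movel([*xy,bottom+OFF+lift],velocity=.08,guard=15); return hit,st("lift hit=%s"%hit)
def place(xy,t,floor=.004):
    env.movel([*xy,.05+OFF],velocity=.2,frame=q(t)); s=st("above")
    hit=env.movel([*xy,floor+OFF-.003],velocity=.04,guard=6); st("put hit=%s"%hit)
YT=(np.array([.457,.2806]),np.radians(-9.6)); WT=(np.array([.438,-.2738]),np.radians(7.0))
def slot(T,d): return T[0]+d*np.array([np.cos(T[1]),np.sin(T[1])])
E
python3 - <<'E'
from h import *
print(spindle(1),slot(YT,.04))
pick(spindle(1),.03,PSI+np.pi/2,.085)
E
```

```text
[0.6203 0.0949] [0.4964 0.2739]
down hit=False t10.5 pos [0.6208 0.0949 0.0542] gap 1.002 gf 0.0 F [-0.1231 -0.3297  0.3392] j6 0.46
closed t10.9 pos [0.6211 0.0949 0.0547] gap 0.639 gf 74.63088191114366 F [-0.436  -0.6587  6.1485] j6 0.46
lift hit=False t12.1 pos [0.62   0.0949 0.1377] gap 0.638 gf 74.05403517186642 F [ 0.292  -0.077  -3.2171] j6 0.46
```

```bash
python3 - <<'E'
from h import *
env.movel([.55,.19,.1377],velocity=.2); st("W")
snap("side","g1",(120,130,440,370),2.4)
place(slot(YT,.04),YT[1])
E
```

```text
W t12.8 pos [0.5506 0.1893 0.1377] gap 0.640 gf 74.07931395806372 F [ 0.539  -0.184  -2.0448] j6 0.62
above t14.3 pos [0.4968 0.2736 0.0734] gap 0.637 gf 74.10565705038607 F [ 0.6085  0.394  -2.787 ] j6 2.04
put hit=True t15.3 pos [0.4962 0.2739 0.0287] gap 0.641 gf 74.7389832045883 F [-0.8321  0.4645  5.4971] j6 2.04
```

View pics/g1.png

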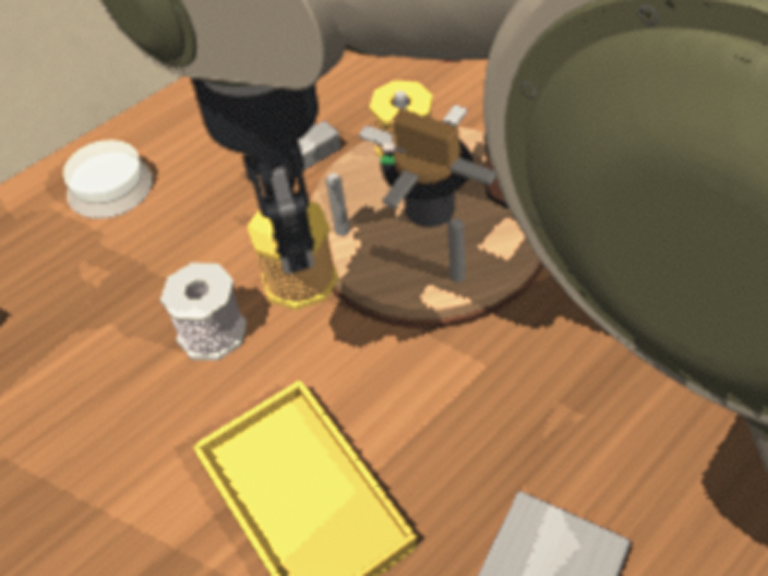

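The side view shows the gold bobbin held clear of spindle A at about (290,255) and the silver bobbin upright at (203,310). It touched the tray floor at the expected height. Next: release, then gold B.

```bash
python3 - <<'E'
from h import *
env.release(); p=slot(YT,.04); env.movel([*p,.16],velocity=.2); st("rel")
env.reach([.5,.15,.25],q(.3)); 
hit,s=pick(spindle(0),.03,PSI,.085)
for w in [(.695,.05),(.665,.15),(.55,.19)]: env.movel([*w,.138],velocity=.2)
st("W")
E
```

```text
rel t16.5 pos [0.4959 0.2737 0.1588] gap 1.001 gf 0.0 F [ 0.4861 -0.0357 -0.6609] j6 2.04
down hit=False t19.2 pos [ 0.6553 -0.0202  0.0543] gap 1.001 gf 0.0 F [ 2.1601 -0.439  -0.3111] j6 1.86
closed t19.6 pos [ 0.6556 -0.0203  0.055 ] gap 0.663 gf 73.95970165729523 F [-1.0142  0.4465  7.2359] j6 1.86
lift hit=False t20.9 pos [ 0.6545 -0.0202  0.1376] gap 0.664 gf 74.68049705028534 F [-0.9406 -0.4114 -1.9571] j6 1.86
W t22.9 pos [0.5512 0.1891 0.1382] gap 0.660 gf 74.74198244512081 F [ 0.5251  0.1625 -2.8087] j6 2.20
```

```bash
python3 - <<'E'
from h import *
snap("side","g2",(120,130,440,370),2.4)
place(slot(YT,-.04),YT[1])
E
```

```text
above t23.9 pos [0.418  0.2875 0.0747] gap 0.646 gf 70.87013943011212 F [-4.3279 -4.3964 12.8526] j6 2.11
put hit=True t24.3 pos [0.4176 0.2872 0.0697] gap 0.640 gf 73.83567095940975 F [-0.7288 -0.1308 -2.4955] j6 2.11
```

View pics/g2.png

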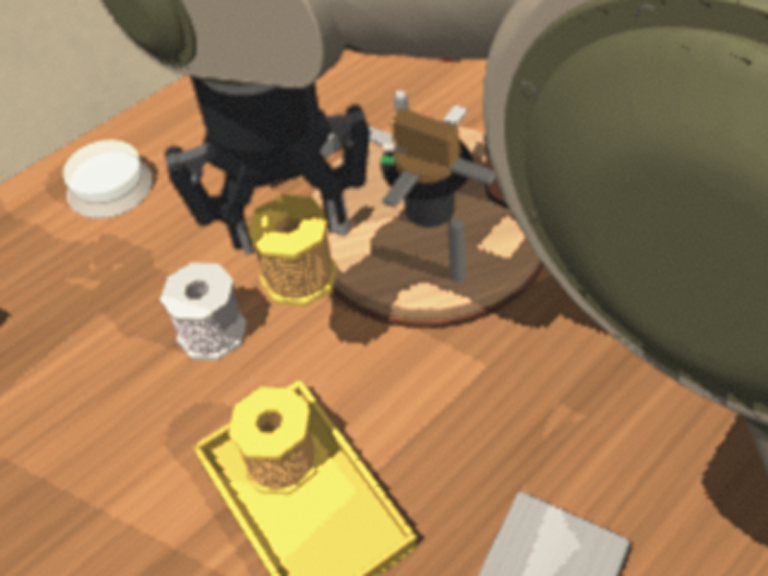

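My diagonal descent apparently brushed the first gold bobbin, which stood upright in the tray at (270,420) before that. Raising straight up and looking.

```bash
python3 - <<'E'
from h import *
p=slot(YT,-.04); env.movel([*p,.13],velocity=.1); st("up")
snap("side","g3",(120,130,440,370),2.4)
E
```

```text
up t25.1 pos [0.4172 0.2871 0.1294] gap 0.639 gf 73.83192309429603 F [-0.021  -0.5221 -3.118 ] j6 2.11
```

View pics/g3.png

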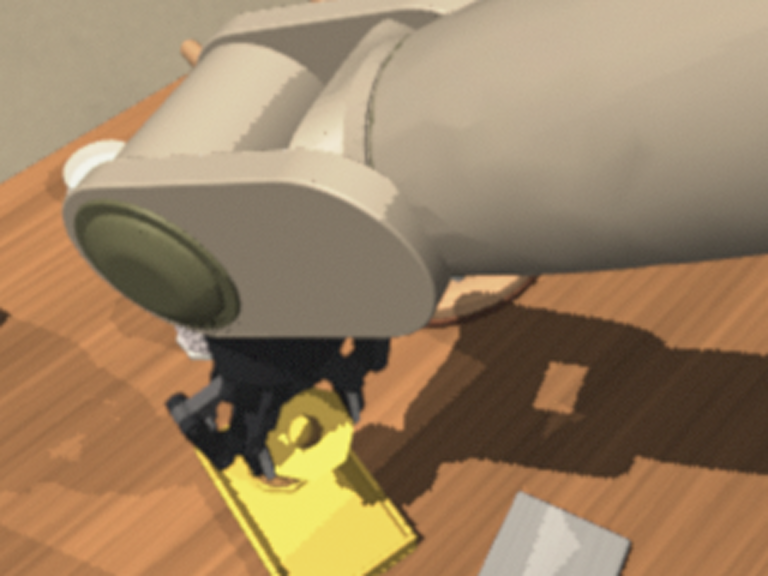

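The held bobbin looks tilted in the grip: its octagonal end face shows at (305,430). I'll move to a clear spot and check both views at once, along with the first gold in the tray.

```bash
cat >> h.py <<'E'
def duo(pic,b1,b2):
    ims=[]
    for n,b in (("top",b1),("side",b2)):
        im=eyes.grab_frame(n)["frame"][:,:,::-1][b[1]:b[3],b[0]:b[2]]; f=400/im.shape[1]
        ims.append(cv2.resize(im,(400,min(600,int(im.shape[0]*f))),interpolation=cv2.INTER_CUBIC))
    h=max(i.shape[0] for i in ims); ims=[cv2.copyMakeBorder(i,0,h-i.shape[0],0,0,cv2.BORDER_CONSTANT) for i in ims]
    cv2.imwrite(f"pics/{pic}.png",np.hstack(ims))
E
python3 - <<'E'
from h import *
p=slot(YT,-.04); env.movel([*p,.2],velocity=.2)
env.movel([.55,.19,.2],velocity=.2,frame=q(PSI+np.pi/4)); st()
duo("d1",(170,120,350,300),(160,130,340,400))
E
```

```text
t26.6 pos [0.5492 0.1904 0.1992] gap 0.644 gf 74.02211253702603 F [ 0.4878  0.2707 -1.7033] j6 1.41
```

View pics/d1.png

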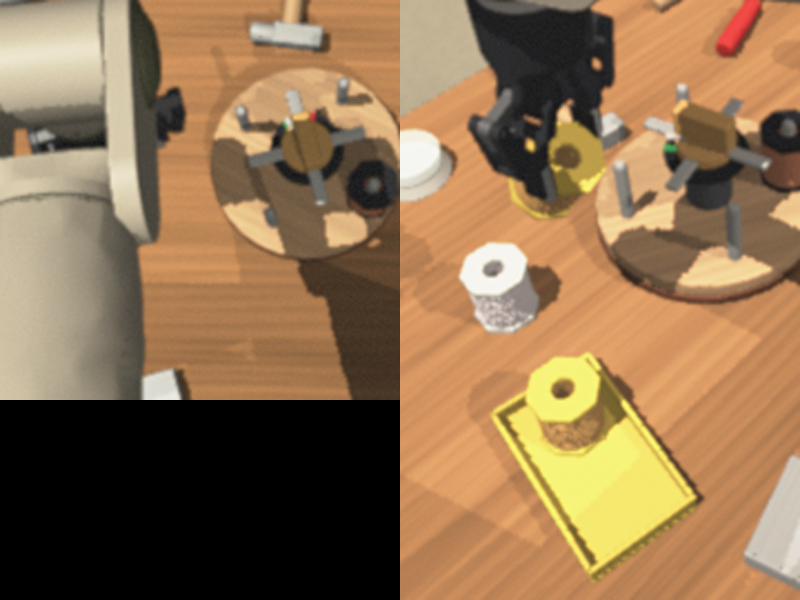

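The tray gold is upright at (565,390) in the side crop. The held one is pitched about 30° in the fingers. I'll press it flat on clear bench with a light grip, release and look.

```bash
python3 - <<'E'
from h import *
t=PSI+np.pi/4
env.movel([.45,.14,.12],velocity=.2,frame=q(0.)); env.close_gripper(20); st("light")
hit=env.movel([.45,.14,OFF+.0005],velocity=.03,guard=30); st("press hit=%s"%hit)
E
```

```text
light t27.7 pos [0.4506 0.1402 0.1203] gap 0.641 gf 74.00104398206736 F [ 0.435  -0.2061 -2.8931] j6 1.62
press hit=False t31.1 pos [0.451 0.14  0.026] gap 0.639 gf 77.14453845839614 F [-7.4999 -1.7127 23.4027] j6 1.62
```

```bash
python3 - <<'E'
from h import *
hit=env.movel([.45,.14,OFF-.004],velocity=.02,guard=20); st("press hit=%s"%hit)
env.release(); env.movel([.45,.14,.2],velocity=.15); st()
env.reach([.45,-.12,.25],q(0.))
T=eyes.grab_frame("top");S=eyes.grab_frame("side")
duo("d2",(170,130,310,290),(160,190,340,390))
E
```

```text
press hit=True t31.3 pos [0.4527 0.1399 0.026 ] gap 0.641 gf 74.35228883708419 F [ 2.3338 -0.293   7.5622] j6 1.62
 t33.0 pos [0.4496 0.1399 0.1993] gap 0.997 gf 0.0 F [-0.7074 -0.3686 -0.174 ] j6 1.62
```

View pics/d2.png

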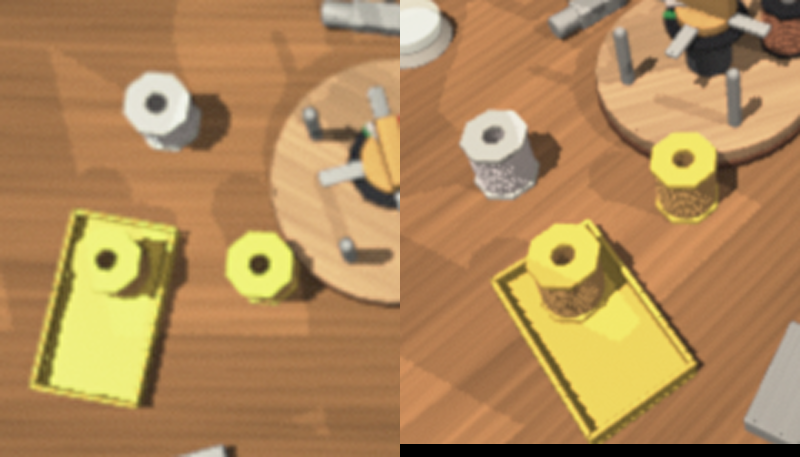

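All three bobbins stand upright. In d2, the bench gold is at top (260,264) and side (684,158), the tray gold at top (106,260) and side (563,255), and the silver at top (156,103) and side (493,133).

```bash
python3 - <<'E'
from h import *
T=eyes.grab_frame("top");S=eyes.grab_frame("side")
ft=400/140; fs=400/180
a=lambda *p:uncrop(p,(170,130),ft); b=lambda u,v:uncrop((u-400,v),(160,190),fs)
r={}
for n,p,s in [("bench",(260,264),(684,158)),("tray",(106,260),(563,255)),("silver",(156,103),(493,133))]:
    r[n]=tri((T,S),(a(*p),b(*s))); print(n,r[n])
print("tray",[onz(T,a(*p),.022)[:2] for p in [(75,211),(178,228),(137,407),(31,387)]], np.mean([onz(T,a(*p),.022) for p in [(75,211),(178,228),(137,407),(31,387)]],0))
u=np.array([np.cos(YT[1]),np.sin(YT[1])]); d=r["tray"][:2]-YT[0]; print("tray bobbin in tray frame",d@u, d@[-u[1],u[0]])
E
```

```text
bench [0.4931 0.1374 0.0634]
tray [0.4942 0.2721 0.0676]
silver [0.6383 0.2365 0.0661]
tray [array([0.5458, 0.3152]), array([0.5313, 0.2195]), array([0.3676, 0.2481]), array([0.3841, 0.344 ])] [0.4572 0.2817 0.022 ]
tray bobbin in tray frame 0.03810122224046732 -0.0021335522711188448
```

The bench gold is at (0.493, 0.137). Picking it with the fingers tangential to the deck, then travelling high and going straight down into the slot.

```bash
cat >> h.py <<'E'
def place(xy,t,floor=.004):   # high over the slot, then straight down
    env.movel([*xy,.095+OFF],velocity=.2,frame=q(t)); st("above")
    hit=env.movel([*xy,.015+OFF],velocity=.08,guard=8); st("mid hit=%s"%hit)
    if hit: return
    hit=env.movel([*xy,floor+OFF-.003],velocity=.03,guard=5); st("put hit=%s"%hit)
E
python3 - <<'E'
from h import *
env.reach([.42,.05,.25],q(-.6))
hit,s=pick(np.array([.493,.1375]),.0,np.radians(-45),.09)
if not hit and s["finger_gap"]>.55: 
    env.movel([.41,.2,.095+OFF],velocity=.2); place(slot(YT,-.042),YT[1])
E
```

```text
down hit=False t37.2 pos [0.4935 0.1375 0.024 ] gap 1.002 gf 0.0 F [0.5582 0.6751 0.2192] j6 2.40
closed t37.6 pos [0.4935 0.1376 0.0243] gap 0.637 gf 74.93880083493423 F [-1.4667  0.0447  8.2813] j6 2.40
lift hit=False t38.9 pos [0.4927 0.1375 0.1128] gap 0.638 gf 73.9764983364148 F [-0.2769  0.4191 -2.7834] j6 2.40
above t40.3 pos [0.416  0.2869 0.118 ] gap 0.643 gf 74.00182009732816 F [ 0.0552 -0.758  -1.4544] j6 2.11
mid hit=False t41.5 pos [0.4159 0.2877 0.0388] gap 0.638 gf 73.99988529650727 F [-0.3169 -1.146  -2.1557] j6 2.11
put hit=True t41.9 pos [0.416  0.2877 0.0283] gap 0.636 gf 74.86910759587772 F [-0.6112 -0.9467  4.8075] j6 2.11
```

```bash
python3 - <<'E'
from h import *
env.release(); p=slot(YT,-.042); env.movel([*p,.17],velocity=.2)
env.reach([.45,-.12,.25],q(0.)); st()
T=eyes.grab_frame("top")
def sil(im): # brightest unsaturated blob left of stand
    r=im[140:230,190:265].astype(int); m=((r.min(2)>150)&(r.max(2)-r.min(2)<35)).astype(np.uint8)
    n,l,s,c=cv2.connectedComponentsWithStats(m); k=1+np.argmax(s[1:,4]); return c[k]+[190,140],s[k]
a=sil(cv2.imread("pics/top0.png")[:,:,::-1]); b=sil(T["frame"]); print(a,b)
print(onz(T,b[0],.064)-onz(T,a[0],.064))
duo("d3",(170,130,310,290),(160,190,340,390))
E
```

```text
t44.7 pos [ 0.4501 -0.1193  0.2497] gap 0.999 gf 0.0 F [-0.342   0.2465 -0.8794] j6 1.06
(array([224.3815, 166.8038]), array([ 24,  16,  22,  26, 367], dtype=int32)) (array([224.5855, 166.742 ]), array([ 24,  16,  22,  26, 345], dtype=int32))
[ 0.0002 -0.0005  0.    ]
```

View pics/d3.png

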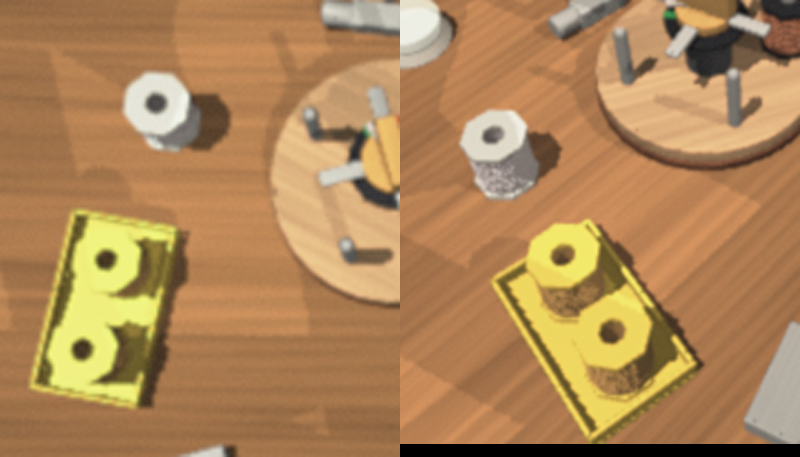

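Both golds stand upright in the yellow tray, at top (106,260) and (82,349). The silver hasn't moved. Now fetching it.

```bash
python3 - <<'E'
from h import *
env.reach([.5,.16,.25],q(.157))
hit,s=pick(np.array([.6385,.2367]),.0,np.radians(9),.09)
if not hit and s["finger_gap"]>.55:
    for w in [(.50,.165),(.39,.03),(.41,-.2)]: env.movel([*w,.095+OFF],velocity=.2)
    if st("W")["finger_gap"]>.55: place(slot(WT,0),WT[1])
E
```

```text
down hit=False t48.0 pos [0.639  0.2368 0.0242] gap 1.005 gf 0.0 F [-0.1664  0.6665 -0.0128] j6 1.60
closed t48.4 pos [0.6392 0.2368 0.0247] gap 0.658 gf 74.41219165921211 F [-1.5427 -0.5278  5.9151] j6 1.60
lift hit=False t49.7 pos [0.6382 0.2366 0.1126] gap 0.658 gf 74.69525143504143 F [ 1.1479 -0.1338 -3.0882] j6 1.60
W t52.9 pos [ 0.41   -0.1991  0.1183] gap 0.655 gf 74.70259353518486 F [-0.4449  0.3486 -3.6015] j6 0.70
above t53.5 pos [ 0.4379 -0.2732  0.118 ] gap 0.661 gf 74.7552341222763 F [ 0.4171 -0.423  -3.7519] j6 0.66
mid hit=False t54.6 pos [ 0.4383 -0.274   0.0388] gap 0.658 gf 74.75426092743874 F [ 0.1101  0.1422 -3.7388] j6 0.66
put hit=True t55.0 pos [ 0.4382 -0.274   0.0287] gap 0.658 gf 75.48979438841343 F [-0.3356 -0.9293  5.0274] j6 0.66
```

Now release it, check the scene, and only then lock.

```bash
python3 - <<'E'
from h import *
env.release(); env.movel([*slot(WT,0),.17],velocity=.2)
env.reach([.40,.08,.27],q(.4)); st()
duo("d4",(180,120,460,300),(180,120,480,400))
E
```

```text
t57.6 pos [0.4003 0.0794 0.2695] gap 1.002 gf 0.0 F [ 0.4259 -0.2093  0.0692] j6 1.08
```

View pics/d4.png

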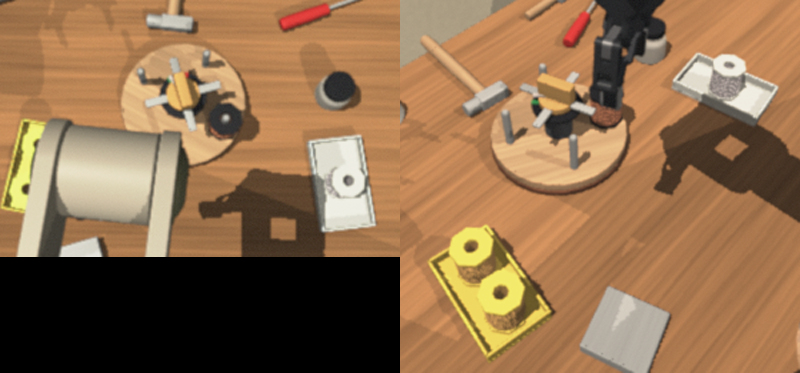

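All are placed and upright: golds at side (472,250) and (502,293), silver at (727,68) in the white tray. Jar and copper are untouched. Locking now.

```bash
python3 - <<'E'
from h import *
env.reach([*C,.25],q(PSI+.785)); env.movel([*C,.116],velocity=.12,guard=12)
env.close_gripper(40); st("closed")
turn(-.785,4); s=st("0"); print(s["ft_torque"])
for k in range(4):
    turn(-.02); env.hold(.2); s=monitor.sense(); print(k,s["ft_torque"],s["joints"][5])
    if abs(s["ft_torque"][2])>1.0: break
env.release(); env.movel([*C,.25],velocity=.2)
env.reach([.40,.15,.27],q(.4)); st()
snap("top","lock",(240,130,380,235),5.7)
E
```

```text
closed t60.4 pos [0.5805 0.0188 0.1164] gap 0.213 gf 39.27671134471893 F [ 0.2107 -5.7475  1.4479] j6 1.11
0 t61.6 pos [0.5806 0.0196 0.1164] gap 0.211 gf 39.30322229862213 F [0.1929 6.4815 0.4045] j6 1.89
[ 1.1985 -0.1092 -0.0403]
0 [ 0.629  -0.0128  0.2683] 1.9083873460567113
1 [ 0.5672 -0.0237  0.6172] 1.9278951130611104
2 [ 0.6353 -0.0434  0.8907] 1.9475108316023335
3 [0.9283 0.6564 0.3702] 1.9682674872243506
 t65.8 pos [0.4005 0.1497 0.2695] gap 1.000 gf 0.0 F [-0.7245 -0.6158  0.2688] j6 1.26
```

View pics/lock.png

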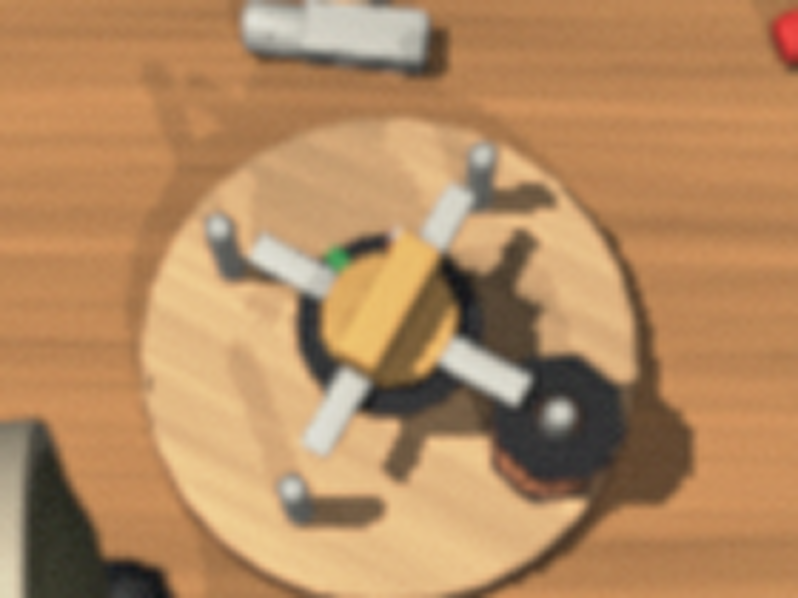

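The arms point at the spindles with the pointer at red, and the torque showed the end stop was reached.

```bash
python3 -c "
from bench import job
print(job.hand_in())"
```

```text
the job is handed in; nothing more can be done
None
```

The job is handed in, verdict not shown: both golds are in the yellow tray (one slipped in the grip and was re-stood on the bench first), the silver is in the white tray, there was no second silver on the stand, the copper and jar were left alone, and the collar is locked again at its end stop.

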